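# Open the gear compartment of a road lantern

### The job

Open the gear compartment of the road lantern on the bench: press its release tab down so that the sprung lid pops up, then push the lid right over until it rests fully open against its stop. Use fingertips only: do not lift, tip or shove the lantern along the bench, and leave the things lying around it alone.

Things in the scene. Friction and masses are not known exactly. Their poses are not given: they have to be found in the camera images.
- lantern: Grey cast road lantern, 4.2 kg, lying loose on the bench, 468 mm long, 206 wide. Origin on its underside below the lid's middle; x runs from finned nose to pipe sleeve, y left, z up. Along x in mm: nose -270 to -130 (62 high), latch bridge to -82 (71 high; cheeks beside the tab 87), gear bay under the lid to +86 (rim 82), rear wall to +120 (hinge lugs 96 high), sleeve of 68 diameter to +200.
- tab_top (a point): Point to press, in the middle of the top face of the release tab, a plain steel plate 44 mm long (along lantern x) and 46 wide, in the middle of the latch bridge just before the lid's free edge. At lantern x = -123 mm, 93 mm above the bench when not pressed; moves with the tab.
- tab (a joint): Sprung tab (rad): 0 at rest, 0.32 pressed home. It rocks on a pin 28 mm from tab_top towards the lid and 7 mm below it: at full press tab_top is 9 mm lower, the nose end 14 mm, so a flat fingertip bears on its lid side and goes down 5 to 6 mm. It frees the lid at about 0.10 (3 mm at tab_top), needs 1 to 3 N until then and 3 to 5 N at the end. Let go, it springs back; the raised lid stays free.
- lid (a joint): Lid angle (rad): 0 shut and latched, about 0.55 after springing up (takes about 1 s), 1.85 fully open on its stop, 16 degrees past upright, away from the tab. Let go between 0.55 and upright it falls back to 0.55; past upright it falls on to the stop and stays. 0.32 kg, lightly damped; a push of 1 to 4 N at the free edge moves it.
- lid_edge (a point): Middle of the lid's free edge, next to the tab; moves with the lid, 168 mm from the hinge. Shut: lantern x = -80 mm, 90 mm above the bench. The lid is a plate 192 mm wide, 4 mm thick, with its free edge turned down to 12 mm; a steel catch 30 mm wide sticks out 8 mm from the edge's middle.
- lid_hinge (a point): Middle of the lid's hinge line, fixed on the lantern at x = +88 mm, 88 mm above its underside; the line runs along the lantern's y axis.
- screwdriver: Yellow-handled screwdriver, 190 mm long, lying loose beside the lantern; origin at its middle on the bench. To be left alone.
- caliper: Digital caliper, 225 mm long, steel with a black slide, lying loose beside the lantern; origin at the middle of its beam on the bench. To be left alone.
- mug: Black mug, 82 mm across and 95 mm high, standing loose beside the lantern; origin at the middle of its foot. To be left alone.
- driver: Spare LED driver, white box 132 x 60 x 32 mm, lying loose beside the lantern; origin under its middle. To be left alone.

How it is judged (in metres and radians):
On the way, in this order (a step that is already met when the one before it is completed fails the run):
1. the release tab is pressed down (value of joint tab above 0.06 rad).
2. the lid has sprung up (value of joint lid above 0.3 rad), for 0.1 s.
At the end, for the whole second after the job is handed in: The lid rests fully open against its stop (lid angle over 1.75 rad of 1.85), the tab has sprung back (under 0.04 rad), and the lantern lies flat and still on the bench (value of joint lid above 1.75 rad and value of joint tab below 0.04 rad and linear speed of lantern below 0.02 m/s and angle between lantern's own z axis and vertical below 0.03 rad); the robot touches nothing.
It fails at once if the lantern is shoved more than 40 mm along the bench (distance of lantern from where it was at the start of the episode above 0.04 m).
It fails at once if the lantern is lifted or tipped (height (world z) of lantern above 0.012 m or angle between lantern's own z axis and vertical above 0.1 rad).
It fails at once if a thing beside the lantern is moved more than 25 mm (distance of any of screwdriver, caliper, mug, driver from where it was at the start of the episode above 0.025 m).
It also fails if it takes over 42 s, if anything falls off the work surface, if the arm or the gripper's body presses on something with over 40 N, if the wrist force passes 120 N, or if a joint passes its speed limit or range.

### The arm

A 7-joint arm with a two-finger parallel gripper is mounted at the origin on the work surface. World frame = base frame: x ahead of the robot, y to its left, z up, the work surface at z = 0. Lengths are in mm, angles in rad, forces in N, time in s.
With the tool pointing down it reaches from about 350 to 900 mm from the base axis. Payload 7.2 kg.
Tool frame: the origin (TCP) lies midway between the tips of the shut fingers; the grasp point (between the pads) lies 19 mm behind it; z points along the fingers, y is the direction in which the jaws open and shut (so a half turn about z gives the same grasp; the last joint's range is limited). The gripper opens to 88 mm and grips with 3 to 60 N. Pads are 20 mm wide; open, the fingers measure 115 mm over their backs; the gripper's body (75 mm by 178 mm) begins 61 mm behind the grasp point.
Start: joints at [1.147, 0.411, -0.013, 1.596, 0.006, 1.134, -0.082], TCP at [217.701, -585.863, 222.653] pointing down, gripper open.
Joint ranges: [-2.95, 2.95], [-0.29, 1.99], [-1.47, 1.44], [0.14, 2.54], [-1.03, 4.17], [0.13, 1.85], [-2.86, 2.86]. Speed limits (rad/s): [2.39, 2.39, 3.01, 3.01, 3.14, 3.14, 3.14].

### API

Orientations are given as a unit quaternion [w, x, y, z].
In Python, from plant import robot, cams gives the robot as it stands.
- The arm moves only by the shell command python3 -m handwheel 'ROWS' [FORCE]. ROWS is JSON, a list of rows, each a list of 3 entries, a list of its own where there are three numbers: the opening, from 0 (shut) to 1 (fully open), then the shift along the tool's x, y, z in mm, then the turn about the tool's z in rad. A call has exactly 10 rows; each row is the pose to reach, as a shift and turn from the pose measured when the call began, along the tool's axes at that moment; what a row does not reach only later rows make up. A row lasts 1/10 s, in which the tool goes at most 50 mm and 8.59 degrees, less where a joint would pass 70% of its speed; a pose out of reach is approached as far as the arm can. A call with a gripper value outside its range is refused whole. The fingers move at their own pace and stop on an object; FORCE is the grip in N (left out, the last holds). Time passes only in rows, so rows that repeat a pose let the fingers close, or fill a call up. It gives the time, the measured TCP pose, the force and the opening at its end, in the units of the state.
- robot.read_state(): the state, without advancing time (a new reading comes with each control period).
- cams.grab_frame(name): name is "scene" or "top" or "wrist"; returns the picture (384x512x3 uint8, red, green, blue); there is no depth.
- cams.calibration(name): a dict with "K" (3x3 intrinsics, pixels), "k1" (the pictures are not rectified: a ray, as slopes to the right and down, at radius r is drawn at 1 + k1 r^2 times it, then the intrinsics apply), "extrinsics" (4x4, takes a point from world to camera coordinates). Camera axes: x right, y up, looking along -z (the intrinsics and any distortion apply to the point x, -y, -z); pixel columns grow to the right and rows downward; lengths in mm; the calibration is good to about 2 mm. A picture is of the moment at which its call begins: read the wrist's pose just before it. calibration takes no time and is no camera call; for the wrist camera it gives the pose at the moment of the call.
- robot.job_done(): hands the job in, once; it reports no verdict.
Trained networks look in the newest picture that a camera, given by its name, has taken for a name from the list of things; names that differ only in an ending like _2 or _b are one class to them, and where a whole thing is asked for, a point or a joint stands for the part that bears it (a point fixed in the world has none). Each returns a list of dicts, best first, with "confidence" (0 to 1); they miss things now and then, are a little off and sometimes report something else, mostly with a low value. They report only what shows in the picture. A call takes as long as a camera call.
- cams.search_frame(camera, query): "rect" ([left, top, right, bottom] in pixels, round what is visible of it).
- cams.place_of(camera, query): "pixel" ([column, row] in pixels: a listed point, or the origin of a listed thing).
The state is a dict: "time_s": time; "qpos": joint angles; "joint_vel": joint speeds; "joint_efforts": joint torques, N m; "eef_pos": TCP position; "tcp_rot": TCP orientation; "wrist_force": force on the tool from outside, world axes, zero at the start; "wrist_torque": the same for the moment, N m; "opening": finger opening in mm.
Only numpy, scipy, OpenCV 4.12 (cv2) and the standard library are available. Lean on these libraries where they do the work, as an engineer would, in place of code of your own. Each camera call takes 0.05 s, during which the arm holds its last target. There are 200 camera calls.

## Working session

There is one attempt and no reset: what is moved stays moved. The work goes in short steps, Python scripts to look and compute and a shell command to move; the robot and the scene stay as the last step left them, time stands still between calls to the robot, and variables do not carry over. Pictures are saved under pics/ and viewed, about 8 in all and at most 12, crops included, and the job is handed in when it is done.

```bash
ls; mkdir -p pics
cat > h.py <<'E'
import numpy as np, cv2
from plant import robot, cams
from scipy.spatial.transform import Rotation as R
def ray(name,px):
    c=cams.calibration(name);K=np.array(c["K"]);E=np.array(c["extrinsics"])
    d=np.array([(px[0]-K[0,2])/K[0,0],(px[1]-K[1,2])/K[1,1]]);u=d.copy()
    for _ in range(30): u=d/(1+c["k1"]*(u@u))
    v=E[:3,:3].T@np.array([u[0],-u[1],-1]); o=-E[:3,:3].T@E[:3,3]
    return o,v
def atz(name,px,z):
    o,v=ray(name,px); return o+v*(z-o[2])/v[2]
def proj(name,P):
    c=cams.calibration(name);K=np.array(c["K"]);E=np.array(c["extrinsics"])
    p=E[:3,:3]@np.array(P)+E[:3,3]; u=np.array([p[0],-p[1]])/-p[2]; u=u*(1+c["k1"]*(u@u))
    return K[:2,:2]@u+K[:2,2]
def save(name,f): 
    im=cams.grab_frame(name); cv2.imwrite(f"pics/{f}.png",im[:,:,::-1]); return im
E
python3 - <<'E'
from h import *
Z={"lantern":0,"tab_top":93,"lid_edge":90,"lid_hinge":88,"screwdriver":0,"caliper":0,"mug":0,"driver":0}
ims=[]
for n in ("top","scene"):
    ims.append(cams.grab_frame(n))
    for q,z in Z.items():
        for r in cams.place_of(n,q)[:2]: print(n,q,np.round(r["pixel"]),round(r["confidence"],2),np.round(atz(n,r["pixel"],z)))
cv2.imwrite("pics/a.png",cv2.resize(np.vstack(ims),None,fx=.78,fy=.78)[:,:,::-1])
print(robot.read_state())
E
```

```text
pics
top lantern [314. 208.] 0.87 [567. -95.   0.]
top lantern [311. 241.] 0.61 [488. -84.   0.]
top tab_top [312. 261.] 0.89 [445. -72.  93.]
top lid_edge [314. 242.] 0.72 [485. -78.  90.]
top lid_hinge [326. 167.] 0.69 [ 646. -114.   88.]
top screwdriver [388. 236.] 0.58 [ 497. -264.    0.]
top caliper [241. 199.] 0.65 [594.  82.   0.]
top mug [207. 173.] 0.92 [660. 166.   0.]
top driver [429. 206.] 0.93 [ 566. -366.    0.]
scene lantern [193. 202.] 0.15 [411. -40.   0.]
scene tab_top [185. 192.] 0.74 [451. -78.  93.]
scene lid_edge [194. 203.] 0.94 [496. -79.  90.]
scene lid_edge [109. 305.] 0.64 [ 640. -361.   90.]
scene lid_hinge [218. 251.] 0.71 [ 659. -112.   88.]
scene screwdriver [137. 259.] 0.63 [ 499. -255.    0.]
scene caliper [264. 225.] 0.75 [601.  66.   0.]
scene caliper [218. 250.] 0.65 [597. -79.  -0.]
scene mug [303. 222.] 0.66 [656. 159.   0.]
scene driver [108. 304.] 0.97 [ 572. -361.    0.]
{'time_s': 0.9, 'qpos': array([ 1.14678252,  0.41105903, -0.01273331,  1.59617612,  0.00562811,
        1.13432015, -0.08223601]), 'joint_vel': array([-7.07995216e-04,  2.98777695e-04,  1.19680221e-05,  1.10790854e-03,
        1.07409696e-03, -3.22018889e-04, -1.03407165e-03]), 'joint_efforts': array([-4.20698088e-04, -5.87706363e+01,  6.40123542e-01, -2.91382331e+01,
       -5.38580690e-02,  1.03685723e-02,  7.04431636e-05]), 'eef_pos': array([ 217.72490845, -585.8627291 ,  222.68865861]), 'tcp_rot': array([3.69550217e-05, 9.84214881e-01, 1.76977589e-01, 3.23148512e-06]), 'wrist_force': array([ 0.63351562,  0.37713294, -0.38607841]), 'wrist_torque': array([0.01299885, 0.02929606, 0.02274715]), 'opening': 87.85172514120796}
```

View pics/a.png

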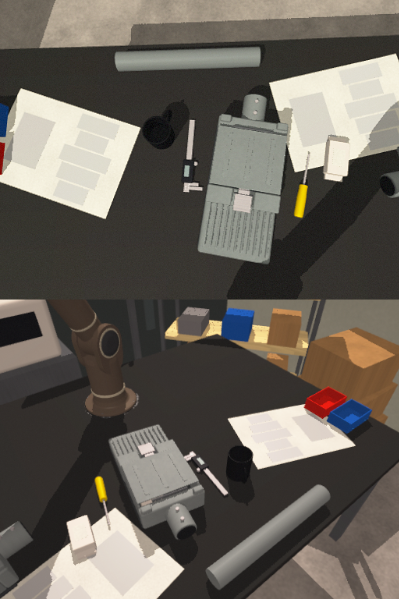

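The top and scene estimates agree: the tab is near (448,-75) and the lantern yaw is about -0.19 rad. In the picture the lid is shut, with the screwdriver on the right and the caliper on the left, both clear of it. Next I move above the tab with the fingers shut.

```bash
python3 -m handwheel '[[0,[20,-20,0],0.03],[0,[55,-57,0],0.1],[0,[90,-93,0],0.2],[0,[125,-130,0],0.3],[0,[160,-167,0],0.4],[0,[195,-203,0],0.5],[0,[230,-240,0],0.546],[0,[265,-276,0],0.546],[0,[290,-302,0],0.546],[0,[300,-312,0],0.546]]' 20
python3 - <<'E'
from h import *
s=robot.read_state();M=R.from_quat(s["tcp_rot"],scalar_first=True)
print(s["eef_pos"],M.inv().apply(np.array([440,-74,200])-s["eef_pos"]),M.as_matrix()[:,0])
E
```

```text
time_s: 1.9
eef_pos: [391.8, -184.9, 223.1]
tcp_rot: [-0.0, 0.996, -0.092, 0.001]
wrist_force: [-0.4, -0.3, 0.3]
opening: 10.7
[ 391.79083919 -184.85258609  223.12461962] [  26.99247946 -117.80879322   23.23061242] [ 0.9829753  -0.1837336   0.00123635]
```

```bash
python3 -m handwheel '[[0,[5,-20,3],0],[0,[12,-50,8],0],[0,[18,-80,15],0],[0,[23,-102,20],0],[0,[26,-114,23],0],[0,[27,-118,23],0],[0,[27,-118,23],0],[0,[27,-118,23],0],[0,[27,-118,23],0],[0,[27,-118,23],0]]'
python3 - <<'E'
from h import *
for n in ("wrist","top"):
    save(n,"b"+n)
    for q,z in {"tab_top":93,"lid_edge":90,"lid_hinge":88}.items():
        for r in cams.place_of(n,q)[:2]: print(n,q,np.round(r["pixel"]),round(r["confidence"],2),np.round(atz(n,r["pixel"],z)))
s=robot.read_state();print(s["eef_pos"],s["opening"],s["wrist_force"])
print(proj("wrist",s["eef_pos"]))
E
```

```text
time_s: 2.9
eef_pos: [439.9, -74.5, 200.4]
tcp_rot: [-0.0, 0.996, -0.093, 0.001]
wrist_force: [0.2, 0.0, -0.2]
opening: 0.2
wrist tab_top [253. 185.] 0.93 [445. -72.  93.]
wrist lid_edge [249. 148.] 0.85 [483. -76.  90.]
top tab_top [313. 261.] 0.58 [445. -74.  93.]
top lid_edge [313. 244.] 0.74 [480. -77.  90.]
top lid_hinge [322. 164.] 0.82 [ 654. -105.   88.]
[440.0182742  -73.86817055 200.22254833] 0.6675796621968105 [ 0.12955118 -0.17649841 -0.29844053]
[255.21865004 236.67486665]
```

View pics/bwrist.png

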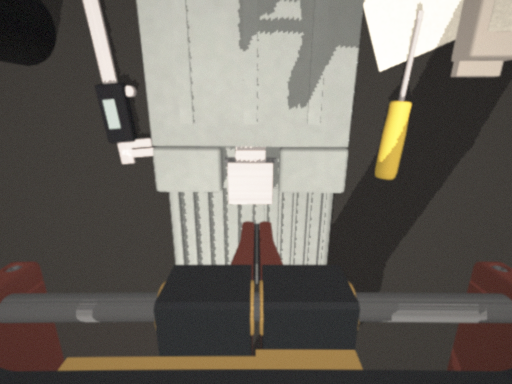

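The wrist picture shows the tab centred at about (251,183), the tool aligned with the lantern, and the fingers just noseward of the tab centre. I'll press straight down from here.

```bash
python3 -m handwheel '[[0,[0,0,20],0],[0,[0,0,55],0],[0,[0,0,85],0],[0,[0,0,98],0],[0,[0,0,103],0],[0,[0,0,106],0],[0,[0,0,108],0],[0,[0,0,110],0],[0,[0,0,111],0],[0,[0,0,112],0]]'
python3 - <<'E'
from h import *
save("scene","c");print(cams.place_of("scene","lid_edge")[:2]);print(robot.read_state()["wrist_force"])
E
```

```text
time_s: 4.3
eef_pos: [439.9, -73.7, 88.5]
tcp_rot: [-0.0, 0.996, -0.092, 0.001]
wrist_force: [-3.5, 0.7, 3.8]
opening: 0.1
[{'pixel': [188.8, 198.4], 'confidence': 0.84}]
[-3.82500573  1.03730276  2.58012675]
```

View pics/c.png

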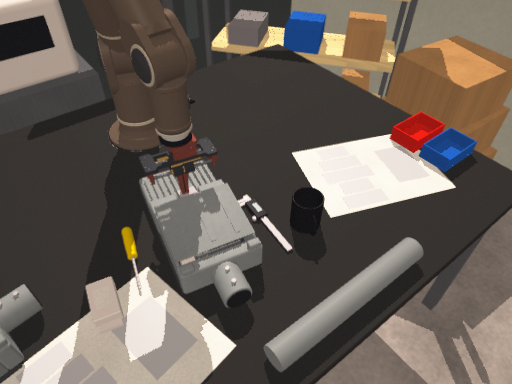

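The fingers are on the tab at 3.8 N. The lid edge near (189,198) may just be rising, so I'll press a little more and wait.

```bash
python3 -m handwheel '[[0,[0,0,1],0],[0,[0,0,1.5],0],[0,[0,0,1.5],0],[0,[0,0,1.5],0],[0,[0,0,1.5],0],[0,[0,0,1.5],0],[0,[0,0,1.5],0],[0,[0,0,1.5],0],[0,[0,0,1.5],0],[0,[0,0,1.5],0]]'
python3 - <<'E'
from h import *
a=save("scene","d0");b=save("wrist","d1");cv2.imwrite("pics/d.png",np.hstack([cv2.resize(a[130:330,100:300],(400,400)),cv2.resize(b,(400,400))])[:,:,::-1]);print(cams.place_of("scene","lid_edge")[:2])
E
```

```text
time_s: 5.4
eef_pos: [439.8, -73.7, 86.8]
tcp_rot: [-0.0, 0.996, -0.092, 0.0]
wrist_force: [-4.4, 1.2, 3.7]
opening: 0.0
[{'pixel': [191.9, 181.3], 'confidence': 0.77}]
```

View pics/d.png

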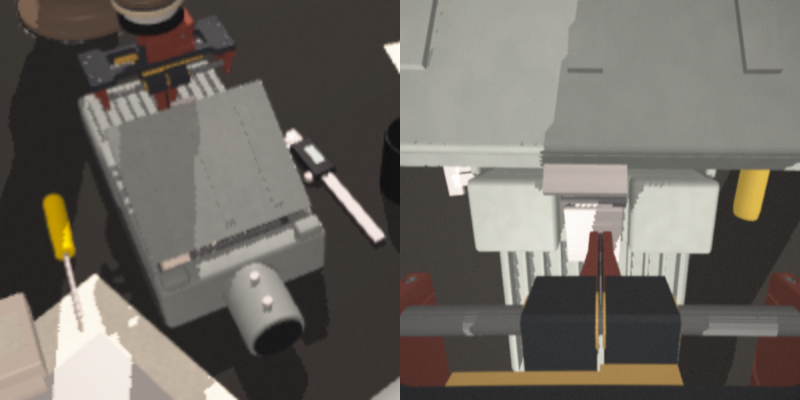

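The lid has sprung up: its underside gap shows at the hinge side in the scene crop, and the raised edge and catch show at about (585,180) in the wrist half. I'll release the tab, rise to the pushing height, and estimate the lid angle.

```bash
python3 -m handwheel '[[0,[-1,0,-5],0],[0,[-3,0,-15],0],[0,[-3,0,-35],0],[0,[-3,0,-50],0],[0,[-3,0,-58],0],[0,[-3,0,-58],0],[0,[-3,0,-58],0],[0,[-3,0,-58],0],[0,[-3,0,-58],0],[0,[-3,0,-58],0]]'
python3 - <<'E'
from h import *
from scipy.optimize import minimize_scalar as ms
a=np.array([.983,-.185,0]);O=np.array([566,-95,0.])
P=lambda t:O+a*(88-168*np.cos(t))+[0,0,88+168*np.sin(t)]
for n in ("scene","top","wrist"):
    save(n,"e"+n)
    for r in cams.place_of(n,"lid_edge")[:2]:
        m=ms(lambda t:np.sum((proj(n,P(t))-r["pixel"])**2),bounds=(0,1.9),method="bounded");print(n,r,m.x,m.fun**.5,P(m.x))
    print(cams.place_of(n,"tab_top")[:1],proj(n,O-123*a+[0,0,93]))
s=robot.read_state();print(s["eef_pos"],s["wrist_force"])
E
```

```text
time_s: 6.55
eef_pos: [436.5, -73.1, 144.3]
tcp_rot: [-0.0, 0.996, -0.092, -0.0]
wrist_force: [-0.3, 0.9, 0.7]
opening: 0.6
scene {'pixel': [191.6, 182.4], 'confidence': 0.9} 0.5441640151328289 0.694449667766812 [511.21333634 -84.68918334 174.97411004]
[] [185.38295205 189.41685219]
top {'pixel': [319.1, 227.4], 'confidence': 0.68} 0.5110160459366101 2.8311567582296218 [508.45746857 -84.17053071 170.16270887]
[] [312.20505137 261.203556  ]
wrist {'pixel': [243.8, 126.8], 'confidence': 0.75} 0.5043599625767541 6.269837762628249 [507.92307856 -84.06995883 169.18552907]
[{'pixel': [247.8, 202.4], 'confidence': 0.81}] [252.44604265 199.54539223]
[436.75125248 -73.20608033 144.74143616] [-0.57541979 -0.64034766  0.02845508]
```

View pics/ewrist.png

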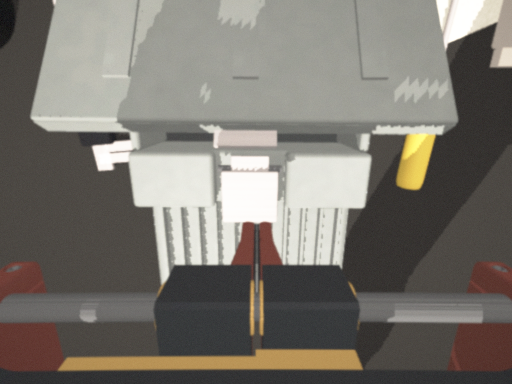

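The lid is about 0.54 rad open (scene fit within 0.7 px), and the tab is back up, showing at about (248,200). Next I follow the lid's arc with the finger fronts against its edge.

```bash
python3 -m handwheel '[[0,[15,0,0],0],[0,[35,0,-3],0],[0,[48,0,-6],0],[0,[57,0,-8],0],[0,[65,0,-17],0],[0,[74,0,-28],0],[0,[82,0,-38],0],[0,[90,0,-46],0],[0,[99,0,-53],0],[0,[107,0,-59],0]]'
python3 - <<'E'
from h import *
from scipy.optimize import minimize_scalar as ms
a=np.array([.983,-.185,0]);O=np.array([566,-95,0.])
P=lambda t:O+a*(88-168*np.cos(t))+[0,0,88+168*np.sin(t)]
n="scene";save(n,"f")
for r in cams.place_of(n,"lid_edge")[:2]:
    m=ms(lambda t:np.sum((proj(n,P(t))-r["pixel"])**2),bounds=(0,1.9),method="bounded");print(n,r,m.x,m.fun**.5,P(m.x))
print(robot.read_state()["wrist_force"])
E
```

```text
time_s: 8.0
eef_pos: [538.2, -92.6, 205.6]
tcp_rot: [0.0, 0.996, -0.092, -0.003]
wrist_force: [-20.1, 1.5, 24.9]
opening: 0.9
scene {'pixel': [196.3, 181.0], 'confidence': 0.56} 1.0314592624206904 2.14344359454954 [567.69144626 -95.31832915 232.15228776]
[-19.78440077   2.00445102  27.6320135 ]
```

View pics/f.png

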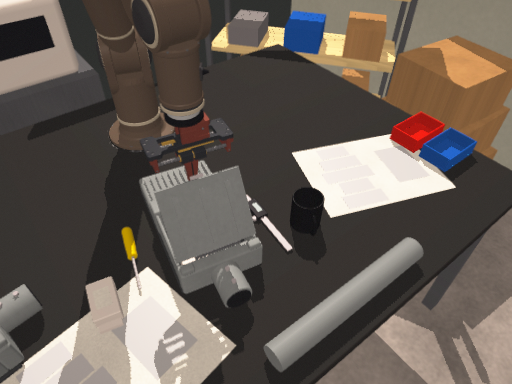

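The wrist force is about 34 N and points along the lid toward the hinge, so something is jammed. I'll look closer before moving.

Run:
```python
from h import *
a=cv2.imread("pics/f.png")[:,:,::-1];b=save("wrist","g1");cv2.imwrite("pics/g.png",np.hstack([cv2.resize(a[110:240,130:260],(400,400),interpolation=cv2.INTER_CUBIC),cv2.resize(b,(400,400))])[:,:,::-1])
s=robot.read_state();print(s["eef_pos"],s["wrist_force"],s["wrist_torque"])
```

```text
[539.37402892 -92.71502593 206.3467892 ] [-20.7008679    2.11306057  27.49588461] [ 0.4369398   3.97364651 -0.01156562]
```

View pics/g.png

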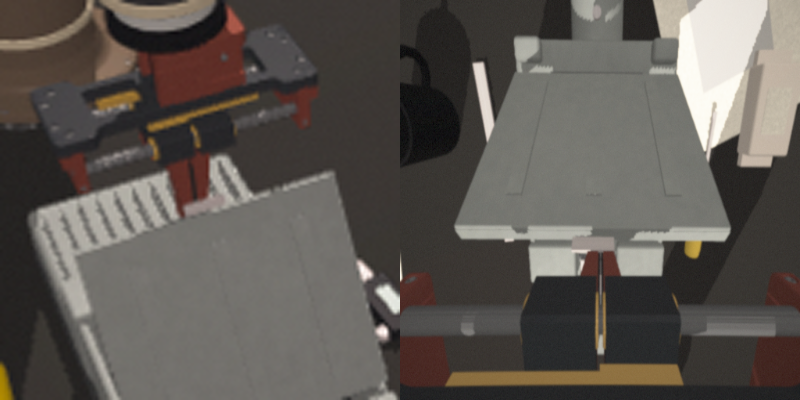

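The catch tip is bearing on the finger front at about (600,242), and the gripper body is clear. This is friction self-locking: the force line passes through the hinge. I'll unload upward and follow the arc with the lift leading.

```bash
python3 -m handwheel '[[0,[-4,0,-5],0],[0,[-2,0,-9],0],[0,[4,0,-13],0],[0,[10,0,-17],0],[0,[17,0,-21],0],[0,[25,0,-24],0],[0,[33,0,-27],0],[0,[41,0,-29],0],[0,[48,0,-31],0],[0,[55,0,-32],0]]'
python3 - <<'E'
from h import *
from scipy.optimize import minimize_scalar as ms
a=np.array([.983,-.185,0]);O=np.array([566,-95,0.])
P=lambda t:O+a*(88-168*np.cos(t))+[0,0,88+168*np.sin(t)]
x=save("scene","i0")
for r in cams.place_of("scene","lid_edge")[:2]:
    m=ms(lambda t:np.sum((proj("scene",P(t))-r["pixel"])**2),bounds=(0,1.9),method="bounded");print(r,m.x,m.fun**.5)
b=save("wrist","i1");cv2.imwrite("pics/i.png",np.hstack([cv2.resize(x[90:240,120:270],(400,400),interpolation=cv2.INTER_CUBIC),cv2.resize(b,(400,400))])[:,:,::-1])
s=robot.read_state();print(s["eef_pos"],s["wrist_force"],s["wrist_torque"])
E
```

```text
time_s: 9.15
eef_pos: [594.3, -103.0, 238.2]
tcp_rot: [0.0, 0.996, -0.092, -0.002]
wrist_force: [-0.2, 1.3, 1.5]
opening: 0.4
{'pixel': [205.9, 190.0], 'confidence': 0.92} 1.4109142902691036 1.2609996279556681
[ 593.90763108 -102.8647217   237.88863537] [-0.78090614  0.1037145  -0.31520048] [0.00420906 0.10229548 0.06716452]
```

View pics/i.png

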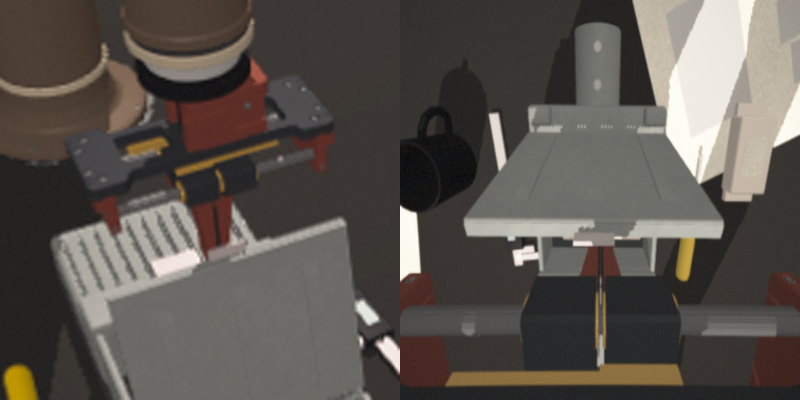

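The lid is at about 1.4 rad with the load gone and the finger still behind the edge. I'll push through upright to the stop, slowly.

```bash
python3 -m handwheel '[[0,[6,0,0],0],[0,[13,0,-1],0],[0,[20,0,-1],0],[0,[27,0,-1],0],[0,[34,0,-1],0],[0,[41,0,0],0],[0,[48,0,0],0],[0,[54,0,0],0],[0,[58,0,0],0],[0,[60,0,0],0]]'
python3 -m handwheel '[[0,[-10,0,0],0],[0,[-35,0,-2],0],[0,[-70,0,-5],0],[0,[-110,0,-10],0],[0,[-150,0,-15],0],[0,[-185,0,-15],0],[0,[-205,0,-15],0],[0,[-215,0,-15],0],[0,[-220,0,-15],0],[0,[-220,0,-15],0]]'
python3 - <<'E'
from h import *
from scipy.optimize import minimize_scalar as ms
a=np.array([.983,-.185,0]);O=np.array([566,-95,0.])
P=lambda t:O+a*(88-168*np.cos(t))+[0,0,88+168*np.sin(t)]
x=save("scene","k0");b=save("wrist","k1");save("top","k2")
for n in ("scene","top","wrist"):
  for r in cams.place_of(n,"lid_edge")[:2]:
    m=ms(lambda t:np.sum((proj(n,P(t))-r["pixel"])**2),bounds=(0,2.2),method="bounded");print(n,r,m.x,m.fun**.5)
for n,q,z in (("top","tab_top",93),("wrist","tab_top",93),("top","mug",0),("top","caliper",0),("top","screwdriver",0),("top","driver",0)):
  for r in cams.place_of(n,q)[:1]: print(n,q,r["confidence"],np.round(atz(n,r["pixel"],z)))
cv2.imwrite("pics/k.png",np.hstack([cv2.resize(x[90:290,100:300],(400,400),interpolation=cv2.INTER_CUBIC),cv2.resize(b,(400,400))])[:,:,::-1])
s=robot.read_state();print(s["eef_pos"],s["wrist_force"],s["wrist_torque"])
E
```

```text
time_s: 10.3
eef_pos: [653.2, -114.0, 237.5]
tcp_rot: [0.0, 0.996, -0.092, -0.002]
wrist_force: [0.1, 0.2, 0.3]
opening: 0.2
time_s: 11.3
eef_pos: [437.1, -73.5, 253.5]
tcp_rot: [0.0, 0.996, -0.092, -0.002]
wrist_force: [0.3, -0.3, 0.3]
opening: 0.2
scene {'pixel': [218.7, 215.0], 'confidence': 0.87} 1.8325471808856688 2.482792043404294
top {'pixel': [341.0, 118.4], 'confidence': 0.69} 1.8407037425195805 1.7858939462639931
top tab_top 0.42 [443. -70.  93.]
wrist tab_top 0.96 [444. -71.  93.]
top mug 0.59 [653. 164.   0.]
top caliper 0.8 [603.  82.   0.]
top screwdriver 0.62 [ 667. -122.    0.]
top driver 0.74 [ 561. -369.    0.]
[437.09585453 -73.47094562 253.21956076] [-0.76008154 -0.12567426  0.67580039] [-0.01315687 -0.02515072  0.00635546]
```

View pics/k.png

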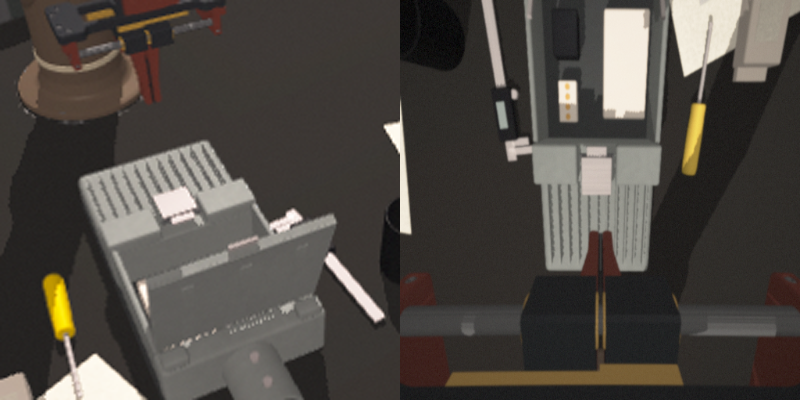

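The lid stands open past upright at about 1.84 rad and the tab is up. The tab sits within 1–2 mm of its first position, so the lantern has not moved. The screwdriver is where it was; the top camera's screwdriver hit at (667,-122) is a false detection on the lantern. The robot touches nothing, so I'll hand in.

```bash
python3 -c "
from plant import robot
robot.job_done()"
```

```text
the job is handed in; nothing more can be done
```

The gear compartment is open: I pressed the release tab with shut fingertips, the lid sprang up to about 0.54 rad, and I pushed it over onto its stop. I then backed the arm clear and handed the job in at about 11.5 s; no verdict is reported.

- **Jam on the way:** during the first push the lid's catch locked against the finger by friction, at about 34 N on the wrist. I unloaded it upward and followed the lid's arc with the lift leading, and the rest of the push was nearly free of load.
- **Last checks, lid:** the scene camera put the lid at 1.83 rad and the top camera at 1.84 rad. The wrist camera's last picture gave no lid reading.
- **Last checks, tab and lantern:** the tab looks raised again in the pictures. It was found within about 2 mm of where it started, so the lantern was not shoved.
- **Last checks, things around it:** the mug, caliper and driver were found within about 10 mm of their first positions, which is roughly the detector's scatter. The wrist force was back to its resting noise, under 1 N.
- **Check that disagreed:** the top camera's final screwdriver reading landed on the lantern, so I took it as a false detection. The pictures show the screwdriver looking undisturbed beside the lantern.

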